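# Draw the lint roller from its slanting sleeve and hold it level over the pressing board

## Robot

A 6-joint arm with a two-finger parallel gripper is mounted at the origin on a cart in front of the work surface, level with it; the furniture and walls round the work are solid. World frame = base frame: x ahead of the robot, y to its left, z up, the work surface at z = 0. Lengths are in m, angles in rad, forces in N, time in s.
With the tool pointing down it reaches from about 0.35 to 0.85 m from the base axis. Payload 8.1 kg.
Tool frame: the origin (TCP) lies between the finger pads; the fingertips stand 14 mm ahead of it and the grasp point (between the pads) lies 5 mm behind it (robot.tip_reach is the z of the fingertips in the tool frame, in m); z points along the fingers, y is the line along which they close (so a half turn about z gives the same grasp; the last joint's range is limited). The gripper opens to 93 mm and grips with 3 to 60 N. Pads are 15 mm wide; open, the fingers measure 128 mm over their backs; the gripper's body (75 mm by 188 mm) begins 65 mm behind the grasp point.
Start: joints at [-1.192, 0.13, 1.488, -0, 1.523, -0.085], TCP at [0.268, -0.537, 0.233] pointing down, gripper open.
Joint ranges: [-2.96, 2.96], [-0.89, 2.26], [0.02, 2.5], [-1.34, 4.48], [0, 2.73], [-2.66, 2.66]. Speed limits (rad/s): [2.39, 2.39, 2.79, 3.14, 3.14, 3.14].

## Interface

Orientations are given as a rotation vector (axis times angle).
In Python, from plant import robot gives the robot as it stands. The module is installed in compiled form; this text tells all that it offers.
- The arm moves only by the shell command python3 -m handwheel 'ROWS' [FORCE]. ROWS is JSON, a list of rows, each a list of 7 numbers: the closure, from -1 (fully open) to 1 (shut), then the shift along the tool's x, y, z each as a share of 100 cm, from -1 to 1, then the turn, a rotation vector about the tool's x, y, z each as a share of 180 degrees, from -1 to 1. In form: [[grip, tx, ty, tz, rx, ry, rz], ...]. A call has 1 to 20 rows; each row is the pose to reach, as a shift and turn from the pose commanded when the call began, along the tool's axes at that moment, turning the shorter way round; what a row does not reach only later rows make up. A row lasts 1/8 s, in which the tool goes at most 62.5 mm and 10.7 degrees, less where a joint would pass 70% of its speed; a pose out of reach is approached as far as the arm can. A call with a number of a shift or a turn outside -1 to 1 is refused whole. A call with a gripper value outside its range is refused whole. The fingers move at their own pace and stop on an object; FORCE is the grip in N (left out, the last holds). Time passes only in rows, so rows that repeat a pose let the fingers close. It gives the time, the measured TCP pose, the force, the opening and the grip force at its end, in the units of the state.
- robot.read_state(): the state, without advancing time (a new reading comes with each control period).
- robot.read_camera(name): name is "scene" or "top" or "wrist"; returns a dict with "frame" (384x512x3 uint8, red, green, blue), "fx", "fy", "cx", "cy" (pixels), "k1" (the pictures are not rectified: a ray, as slopes to the right and down, at radius r is drawn at 1 + k1 r^2 times it, then the intrinsics apply), "rvec" (rotation vector, rad) and "tvec" (3), from world to camera coordinates, as OpenCV has them; the wrist camera has in their place "T_tool_cam" (4x4, takes a point from camera to tool coordinates, whose origin is the TCP and whose axes are the flange's). Camera axes: x right, y down, z forward; pixel columns grow to the right and rows downward; lengths in m; the calibration is good to about 2 mm. A picture is of the moment at which its call begins: read the wrist's pose just before it. There is no depth.
- robot.close_job(): hands the job in; it is judged then, once.
Trained networks look in a picture, given as the dict that the camera call returned (one of the last four; its "shot" number tells which), for a name from the list of things; names that differ only in an ending like _2 or _b are one class to them, and where a whole thing is asked for, a point or a joint stands for the part that bears it (a point fixed in the world has none). Each returns a list of dicts, best first, with "conf" (0 to 1); they miss things now and then, are a little off and sometimes report something else, mostly with a low value. They report only what shows in the picture. A call takes as long as a camera call. They do not tell look-alikes from the thing itself.
- robot.regions_of(picture, name): "mask" (384x512 bool, what is visible of it) and "rect" ([left, top, right, bottom] in pixels, round what is visible of it).
The state is a dict: "t": time; "q": joint angles; "dq": joint speeds; "joint_torque": joint torques, N m; "tool_pos": TCP position; "orientation": TCP orientation; "force": force on the tool from outside, world axes, zero at the start; "wrist_torque": the same for the moment, N m; "opening": finger opening in m; "gripper_force": force on a finger pad.
Only numpy, scipy, OpenCV 4.12 (cv2) and the standard library are available. Lean on these libraries where they do the work, as an engineer would, in place of code of your own. Each camera call takes 0.05 s, during which the arm holds its last target. There are 200 camera calls.

## Task

Take the lint roller by its handle, draw it out of its slanting sleeve, turn it level and bring it over the low pressing board, with the middle of its roll above the middle of the board, pointing square across the board's long sides, about 10 cm above the top and never touching the board. Finish while still holding it there, steady in the gripper, without letting go. Do not disturb the balm tin, the jar or the thread reel that stand near.

Things in the scene. Friction and masses are not known exactly. Their poses are not given: they have to be found in the camera images.
- lint_grip (a point): Middle of the handle of the loose lint roller (240 mm long, about 110 g; white roll and green handle on one straight axis). Own y axis: from roll to handle. Handle 84 mm long (42 mm each way), 25 mm wide along own x, 24 mm thick along own z. At the start it slants: y points 45 degrees up and towards the robot, x is level, the handle sticks out free above the sleeve.
- lint_roll (a point): Middle of the lint roller's white roll, on its axis, 136 mm from lint_grip along the own -y axis (axes as lint_grip). The roll is 50 mm in diameter and 107 mm long, joined to the handle by a 14 mm thick neck, and is inside the sleeve at the start but for its upper 12 mm.
- holder: Fixed grey holder: round sleeve leaning 45 degrees on a flat foot 170 x 100 x 12 mm. Origin on the worktop; its mouth leans to own -x (towards the robot). Sleeve 60 mm wide inside, 70 outside, 95 deep, open only at the upper end; no latch, 5 mm play all round. The roller comes out only along the sleeve's axis (own -x and up in equal parts), by 100 mm or more.
- holder_mouth (a point): Centre of the sleeve's open upper end, 11 mm towards the holder's own -x from its origin and 107 mm up. At the start lint_roll is about 41 mm below it along the sleeve's axis and lint_grip about 95 mm beyond it.
- board: Fixed low pressing board with a grey padded top on two wooden feet, 140 mm (own x) by 300 mm (own y, the long sides), top 50 mm above the worktop. Origin on the worktop under its middle. The board and the holder may change places, left and right.
- board_top (a point): Centre of the board's top face, 50 mm above the worktop; axes as the board's.
- balm_mid (a point): Middle of a loose round balm tin, 69 mm across and 41 mm high, a bystander.
- jar_mid (a point): Middle of a loose round jar with a dark lid, 44 mm across and 105 mm high, a bystander.
- reel_mid (a point): Middle of a loose cream thread reel, 30 mm across and 48 mm high, standing upright, a bystander.
There are look-alikes about, which are no part of the job. Of the things that look like the holder, the larger one is meant.

How it is judged:
By the outcome, as a careful person would: the job done as asked, in the order asked, and still so for the second after the job is handed in, while the arm keeps its last pose, push and grip.
It also fails if it takes over 38 s, if anything falls off the work surface, if the arm or the gripper's body presses on something with over 40 N, if the wrist force passes 120 N, or if a joint passes its speed limit or range.

## Working session

There is one attempt and no reset: what is moved stays moved. The work goes in short steps, Python scripts to look and compute and a shell command to move; the robot and the scene stay as the last step left them, time stands still between calls to the robot, and variables do not carry over. Pictures are saved under pics/ and viewed, at most 10 in all, crops included, and the job is handed in when it is done.

```bash
mkdir -p pics
cat > h.py <<'E'
import numpy as np, cv2
from plant import robot
from scipy.spatial.transform import Rotation as R
def save(p,name): cv2.imwrite('pics/'+name,cv2.cvtColor(p['frame'],cv2.COLOR_RGB2BGR))
def cam(p):
    """returns Rwc (cam->world), origin"""
    if p.get('rvec') is not None:
        Rm=R.from_rotvec(np.array(p['rvec']).ravel()).as_matrix(); return Rm.T, -Rm.T@np.array(p['tvec']).ravel()
    T=p['Twt']@np.array(p['T_tool_cam']); return T[:3,:3],T[:3,3]
def wrist():
    s=robot.read_state(); T=np.eye(4); T[:3,:3]=R.from_rotvec(s['orientation']).as_matrix(); T[:3,3]=s['tool_pos']
    p=robot.read_camera('wrist'); p['Twt']=T; return p
def ray(p,u,v):
    K=np.array([[p['fx'],0,p['cx']],[0,p['fy'],p['cy']],[0,0,1.]])
    n=cv2.undistortPoints(np.array([[[u,v]]],float),K,np.array([p['k1'],0,0,0.]))[0,0]
    Rm,o=cam(p); d=Rm@np.array([n[0],n[1],1]); return o,d/np.linalg.norm(d)
def onz(p,u,v,z):
    o,d=ray(p,u,v); return o+d*(z-o[2])/d[2]
def proj(p,X):
    Rm,o=cam(p); c=(np.atleast_2d(X)-o)@Rm; x=c[:,:2]/c[:,2:]; r2=(x**2).sum(1,keepdims=True); x=x*(1+p['k1']*r2)
    return x*[p['fx'],p['fy']]+[p['cx'],p['cy']]
E
python3 - <<'E'
from h import *
for n in ('scene','top'):
    p=robot.read_camera(n); save(p,n+'.png')
    print(n,cam(p)[1].round(3),cam(p)[0][:,2].round(2),p['fx'],p['k1'])
    for nm in ('lint_grip','lint_roll','holder','board','balm_mid','jar_mid','reel_mid'):
        for r in robot.regions_of(p,nm):
            v,u=np.nonzero(r['mask']); print(nm,round(r['conf'],2),r['rect'],len(u),u.mean().round(1),v.mean().round(1),onz(p,u.mean(),v.mean(),0.03).round(3))
a=cv2.imread('pics/scene.png');b=cv2.imread('pics/top.png')
cv2.imwrite('pics/both.png',cv2.resize(np.vstack([a,b]),(800,1200))[:600]) 
print(robot.read_state())
E
```

```text
scene [-0.08  -1.017  0.972] [ 0.4   0.71 -0.58] 451.01023593510587 -0.10181757783037779
holder 0.72 [305.4, 285.9, 350.0, 326.1] 271 325.8 309.9 [ 0.463 -0.395  0.03 ]
holder 0.56 [324.1, 230.7, 349.9, 270.2] 715 335.2 253.2 [ 0.623 -0.228  0.03 ]
balm_mid 0.8 [218.3, 228.6, 242.9, 252.2] 428 231.6 238.5 [0.382 0.002 0.03 ]
reel_mid 0.49 [372.8, 299.0, 382.2, 317.2] 191 377.9 306.1 [ 0.591 -0.459  0.03 ]
top [ 0.09  -0.031  1.527] [ 0.28  0.02 -0.96] 453.24422935658464 -0.10999861135323467
lint_grip 0.77 [312.3, 167.8, 327.8, 203.2] 354 317.3 183.5 [ 0.571 -0.208  0.03 ]
lint_roll 0.63 [311.1, 168.2, 327.9, 203.1] 354 317.5 183.4 [ 0.572 -0.209  0.03 ]
holder 0.73 [350.3, 203.1, 382.9, 239.0] 766 366.3 218.1 [ 0.466 -0.384  0.03 ]
holder 0.72 [297.1, 154.2, 338.9, 202.1] 966 316.2 178.1 [ 0.591 -0.203  0.03 ]
board 0.75 [155.2, 142.0, 244.8, 179.7] 3298 198.7 160.9 [0.61  0.212 0.03 ]
balm_mid 0.57 [239.5, 218.7, 260.5, 240.0] 350 249.5 229.1 [0.387 0.008 0.03 ]
balm_mid 0.32 [118.6, 144.2, 141.3, 166.9] 283 130.2 155.0 [0.607 0.458 0.03 ]
jar_mid 0.54 [119.2, 144.8, 140.0, 166.1] 258 129.9 154.3 [0.609 0.459 0.03 ]
{'t': 0.8, 'q': array([-1.19241971e+00,  1.30396977e-01,  1.48818221e+00,  1.25747045e-05,
        1.52300293e+00, -8.53753888e-02]), 'dq': array([-0.00086216,  0.00055132, -0.00066239, -0.00205624,  0.00090078,
        0.00088523]), 'joint_torque': array([-1.93133215e-03, -5.59703636e+01, -4.92033219e+01,  7.66753033e-02,
        2.26043601e-02, -1.33881463e-05]), 'tool_pos': array([ 0.26842592, -0.53662084,  0.23264681]), 'orientation': array([3.05750605e+00, 7.21946795e-01, 2.19356388e-05]), 'force': array([-0.66747564,  0.61384383, -0.42585357]), 'wrist_torque': array([-0.00794513, -0.01287469, -0.03455775]), 'gripper_force': 0.0, 'opening': 0.09315419771396984}
```

View pics/scene.png

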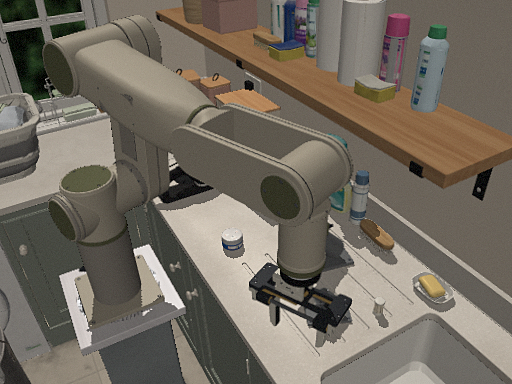

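View pics/top.png

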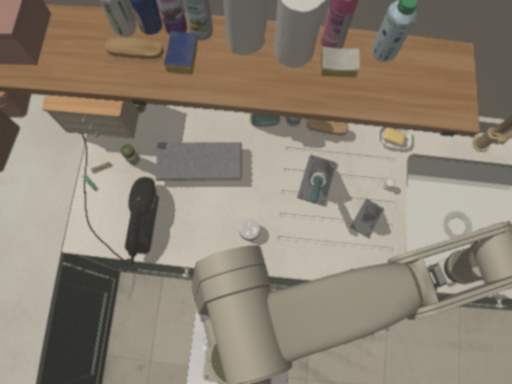

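The top view shows the roller in a holder at (317,180) and a second, smaller holder at (367,218). The board is at (199,161), the balm tin at (250,230), the jar at (130,155) and the reel at (390,184). The holder at (317,180) fits, being larger and carrying the green handle. I'll confirm that in an enlarged crop.

Run:
```python
from h import *
p=robot.read_camera('top'); f=cv2.cvtColor(p['frame'],cv2.COLOR_RGB2BGR)
a=cv2.resize(f[145:245,290:410],None,fx=5,fy=5,interpolation=cv2.INTER_CUBIC)
cv2.imwrite('pics/crop1.png',a)
for n in('board','holder'):
  for r in robot.regions_of(p,n):
    c=max(cv2.findContours(r['mask'].astype(np.uint8),0,2)[0],key=cv2.contourArea)
    b=cv2.boxPoints(cv2.minAreaRect(c)); z=.05 if n=='board' else .012
    W=np.array([onz(p,u,v,z) for u,v in b]); print(n,b.round(1).tolist(),W.round(3).tolist(),W.mean(0).round(3), np.linalg.norm(np.diff(W,axis=0),axis=1).round(3), np.degrees(np.arctan2(*(np.diff(W,axis=0)[:,[1,0]].T))).round(1))
for z in(.3,.4,.5,.6): print(z,onz(p,240,118,z).round(3),onz(p,440,130,z).round(3))
```

```text
board [[154.0, 141.0], [242.0, 141.0], [242.0, 181.0], [154.0, 181.0]] [[0.661, 0.376, 0.05], [0.693, 0.068, 0.05], [0.546, 0.051, 0.05], [0.515, 0.351, 0.05]] [0.604 0.212 0.05 ] [0.31  0.147 0.302] [ -84.1 -173.6   96. ]
holder [[348.6000061035156, 227.8000030517578], [364.0, 197.0], [384.0, 207.0], [368.6000061035156, 237.8000030517578]] [[0.43, -0.328, 0.012], [0.545, -0.377, 0.012], [0.516, -0.449, 0.012], [0.402, -0.398, 0.012]] [ 0.474 -0.388  0.012] [0.125 0.077 0.125] [ -23.1 -111.9  156.2]
holder [[296.3999938964844, 198.5], [309.3999938964844, 153.0], [337.0, 160.89999389648438], [324.0, 206.39999389648438]] [[0.515, -0.142, 0.012], [0.688, -0.175, 0.012], [0.669, -0.275, 0.012], [0.497, -0.239, 0.012]] [ 0.592 -0.208  0.012] [0.177 0.102 0.176] [ -10.9 -100.8  168.1]
0.3 [0.663 0.065 0.3  ] [ 0.692 -0.537  0.3  ]
0.4 [0.616 0.057 0.4  ] [ 0.643 -0.495  0.4  ]
0.5 [0.57  0.049 0.5  ] [ 0.594 -0.454  0.5  ]
0.6 [0.523 0.042 0.6  ] [ 0.545 -0.413  0.6  ]
```

View pics/crop1.png

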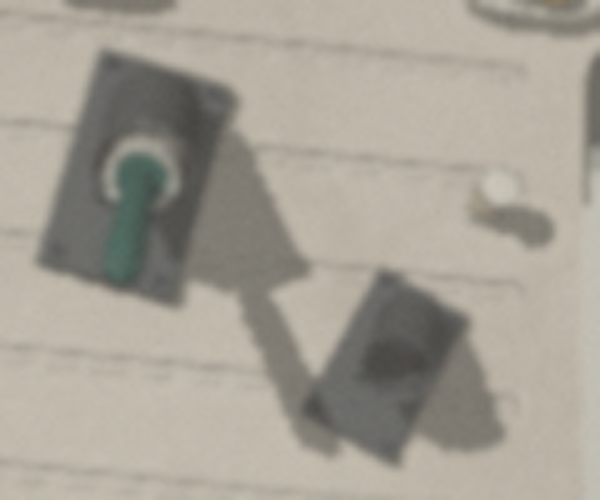

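The crop shows the large holder, with a white roll and green handle in its mouth, at about (318,180) in the full picture. The smaller, empty look-alike is at (367,218). So the large one is meant. Next is a pre-grasp pose with the tool tilted 45°.

```bash
cat >> h.py <<'E'
def frame(hdg,pitch):
    """tool x along heading hdg (deg), tool z pitched forward from straight down by pitch (deg)"""
    h,p=np.radians([hdg,pitch]); f=np.array([np.cos(h),np.sin(h),0]); u=np.array([0,0,1.])
    z=np.sin(p)*f-np.cos(p)*u; x=np.cos(p)*f+np.sin(p)*u
    # forward pitch: x (towards roll) = z rotated; roller axis slants down-forward when x has -z part
    x=np.cos(p)*f+np.sin(p)*u; y=np.cross(z,x); return np.stack([x,y,z],1)
def row(pos,Rt):
    s=robot.read_state(); R0=R.from_rotvec(s['orientation']).as_matrix()
    sh=R0.T@(np.array(pos)-s['tool_pos']); rv=R.from_matrix(R0.T@Rt).as_rotvec()/np.pi
    return sh.round(4),rv.round(4)
E
python3 - <<'E'
from h import *
Rt=frame(-11.5,45); print(Rt.round(2))
m=np.array([.581,-.206,.107]); h=np.radians(-11.5); ax=np.array([-np.cos(h),-np.sin(h),1])/2**.5
g=m+.095*ax; print('grip',g)
p=robot.read_camera('top'); print(proj(p,[g,g+.042*ax,m]))
ps=robot.read_camera('scene')
A=[];b=[]
for q,u,v in((p,472,130),(ps,472,177)):
    o,d=ray(q,u,v); M=np.eye(3)-np.outer(d,d); A.append(M); b.append(M@o)
print('shelf corner',np.linalg.solve(sum(A),sum(b)))
print(row(g-.02*ax-.13*Rt[:,2],Rt))
E
```

```text
[[ 0.69 -0.2   0.69]
 [-0.14 -0.98 -0.14]
 [ 0.71 -0.   -0.71]]
grip [ 0.51517342 -0.19260743  0.17417514]
[[317.57025998 186.50349036]
 [316.37890632 192.60354614]
 [320.04103351 173.81006373]]
shelf corner [ 0.63802677 -0.56796339  0.47674116]
(array([ 0.3133, -0.2453, -0.0193]), array([-0.083 ,  0.2405,  0.2004]))
```

Run:
```python
from h import *
print(row([.45,-.18,.32],frame(-11.5,0)))
p=robot.read_camera('wrist'); print(np.array(p['T_tool_cam']).round(3))
```

```text
(array([ 0.3219, -0.2377, -0.0874]), array([-0.    , -0.    ,  0.2115]))
[[-0.001 -0.962 -0.274  0.076]
 [ 1.    -0.    -0.001 -0.   ]
 [ 0.    -0.274  0.962 -0.151]
 [ 0.     0.     0.     1.   ]]
```

```bash
python3 -m handwheel '[[-1,0.04,-0.03,-0.087,0,0,0.03],[-1,0.09,-0.065,-0.087,0,0,0.08],[-1,0.14,-0.1,-0.087,0,0,0.13],[-1,0.19,-0.14,-0.087,0,0,0.18],[-1,0.24,-0.18,-0.087,0,0,0.21],[-1,0.29,-0.21,-0.087,0,0,0.211],[-1,0.32,-0.238,-0.087,0,0,0.211],[-1,0.32,-0.238,-0.087,0,0,0.211],[-1,0.32,-0.238,-0.087,0,0,0.211]]'
python3 - <<'E'
from h import *
w=wrist(); save(w,'w1.png'); t=robot.read_camera('top'); s=robot.read_camera('scene'); save(s,'s2.png')
print(w['Twt'].round(3))
for k,p in(('w',w),('t',t),('s',s)):
  for n in('lint_grip','holder','board'):
    for r in robot.regions_of(p,n):
      v,u=np.nonzero(r['mask']); print(k,n,round(r['conf'],2),np.round(r['rect'],0),len(u),u.mean().round(1),v.mean().round(1))
a=np.hstack([cv2.imread('pics/w1.png'),cv2.imread('pics/s2.png')])
cv2.imwrite('pics/ws.png',cv2.resize(a,(800,300)))
E
```

```text
t: 2.22
tool_pos: [0.4481, -0.1808, 0.3197]
orientation: [3.126, -0.311, -0.0]
force: [-0.8, -0.2, 0.2]
opening: 0.0928
gripper_force: 0.0
[[ 0.98  -0.197 -0.     0.448]
 [-0.197 -0.98  -0.001 -0.181]
 [ 0.     0.001 -1.     0.32 ]
 [ 0.     0.     0.     1.   ]]
w holder 0.69 [216.   5. 286. 120.] 5504 250.5 54.9
w holder 0.56 [344.  77. 402. 162.] 3619 374.8 118.7
w board 0.74 [  0.  43.  94. 166.] 7896 38.0 99.0
t lint_grip 0.49 [310. 190. 319. 203.] 61 314.1 197.0
t holder 0.9 [352. 202. 380. 240.] 709 366.5 217.9
t holder 0.69 [298. 154. 325. 205.] 228 312.3 187.8
t holder 0.46 [155. 142. 241. 180.] 3346 198.4 161.0
t board 0.85 [155. 142. 245. 183.] 3327 198.4 161.0
s lint_grip 0.89 [284. 215. 326. 246.] 467 304.3 229.7
s holder 0.76 [292. 226. 351. 277.] 1552 322.7 255.0
s holder 0.59 [305. 288. 351. 327.] 1260 327.0 309.4
s board 0.6 [224. 161. 299. 213.] 1787 259.3 186.8
```

View pics/w1.png

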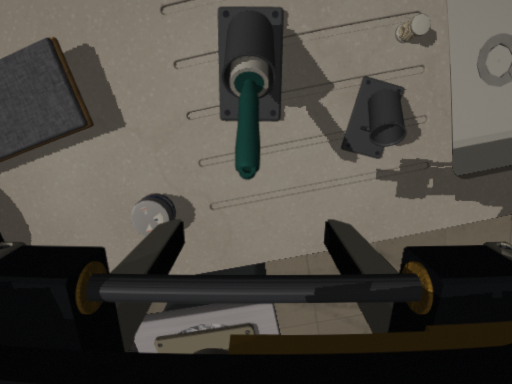

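The wrist view shows the handle from about (250,82) at the roll to its free end at (247,175). The large holder's foot is centred near (251,64). I'll fit the handle's position using the wrist and scene pictures.

```bash
cat > fit.py <<'E'
from h import *
from scipy.optimize import least_squares
def green(p,roi):
    f=p['frame'].astype(int); m=(f[...,1]-f[...,0]>12)&(f[...,1]-f[...,0]>0.25*f[...,1]); k=np.zeros(m.shape,bool); l,t,r,b=roi; k[t:b,l:r]=1
    n,L,st,_=cv2.connectedComponentsWithStats((m&k).astype(np.uint8)); i=1+np.argmax(st[1:,4]); return L==i
def axis(h,e): h,e=np.radians([h,e]); return np.array([-np.cos(h)*np.cos(e),-np.sin(h)*np.cos(e),np.sin(e)])
E
python3 - <<'E'
from fit import *
w=wrist(); s=robot.read_camera('scene'); t=robot.read_camera('top')
obs=[]
def cyl(g,a):
    x=np.cross(a,[0,0,1]);x/=np.linalg.norm(x);z=np.cross(x,a); th=np.linspace(0,2*np.pi,24,endpoint=False)
    c=12.2e-3*(np.outer(np.cos(th),x)+np.outer(np.sin(th),z)); return np.vstack([g+c+.042*a,g+c-.042*a])
for p,roi in((w,(200,60,300,200)),(s,(270,200,340,260))):
    m=green(p,roi); v,u=np.nonzero(m); print(m.sum(),u.min(),u.max(),v.min(),v.max())
    obs.append((p,np.stack([u,v],1).astype(float)))
def res(q):
    g=q[:3]; a=axis(q[3],45); r=[]
    for p,P in obs:
        C=proj(p,cyl(g,a)); d=np.diff(proj(p,[g,g+.04*a]),axis=0)[0]; d/=np.linalg.norm(d); n=np.array([-d[1],d[0]])
        end=(P@d).max(); r.append(end+.5-(C@d).max())
        for lo,hi in((8,20),(20,32)):   # side profile in bands behind the free end, sides averaged
            k=(end-P@d>lo)&(end-P@d<hi); o=(P[k]@n); mid=o.mean()
            # model axis at same station
            tt=np.linspace(-.042,.042,60); X=proj(p,g+tt[:,None]*a); sel=((end-X@d)>lo)&((end-X@d)<hi)
            r.append(mid-(X[sel]@n).mean() if sel.any() else 5)
    return np.array(r)
q=least_squares(res,[.503,-.19,.174,-11.5],x_scale=[.01,.01,.01,1]);print(q.x.round(4),q.fun.round(2))
g=q.x[:3];a=axis(q.x[3],45);m=g-.095*a;print('mouth',m.round(4),'origin',(m+[.011*np.cos(np.radians(q.x[3])),.011*np.sin(np.radians(q.x[3])),0]).round(4))
print('foot ctr',np.mean([onz(w,*c,.012) for c in((219,8),(283,8),(284,118),(220,120))],0).round(4))
F=[onz(w,*c,.012) for c in((219,8),(283,8),(284,118),(220,120))];d=F[0]+F[1]-F[2]-F[3];print(np.degrees(np.arctan2(d[1],d[0])),np.linalg.norm(F[0]-F[1]),np.linalg.norm(d)/2)
print('top end',proj(t,[g+.042*a,g]))
E
```

```text
2222 235 263 72 178
320 283 317 215 241
[  0.4952  -0.1824   0.168  -11.7095] [ 0.17  0.13 -0.04 -0.5   0.1   0.05]
mouth [ 0.5609 -0.196   0.1008] origin [ 0.5717 -0.1983  0.1008]
foot ctr [ 0.5926 -0.2057  0.012 ]
-11.034074695266392 0.09579693075427086 0.16308431392564862
top end [[312.30493391 199.09186548]
 [313.63784688 192.83478309]]
```

```bash
python3 -m handwheel '[[-1,0.053,-0.007,0.03,0,0,0],[-1,0.053,-0.007,0.07,0,0,0],[-1,0.053,-0.007,0.11,0,0,0],[-1,0.053,-0.007,0.14,0,0,0],[-1,0.053,-0.007,0.158,0,0,0],[-1,0.053,-0.007,0.158,0,0,0],[-1,0.053,-0.007,0.158,0,0,0]]'
python3 - <<'E'
from h import *
w=wrist(); save(w,'w2.png')
g=np.array([.496,-.183,.172]); h=np.radians(-11.5); a=np.array([-np.cos(h),-np.sin(h),1])/2**.5
print(proj(w,[g,g+.042*a,g-.042*a]))
E
```

```text
t: 3.85
tool_pos: [0.5023, -0.1846, 0.1633]
orientation: [3.125, -0.312, 0.003]
force: [0.1, -0.5, -0.6]
opening: 0.0928
gripper_force: 0.0
[[253.92035084 258.61226156]
 [253.86610777 338.78471364]
 [253.9628544  195.18437855]]
```

View pics/w2.png

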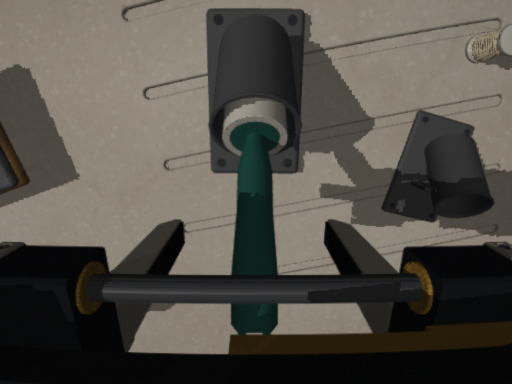

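The handle at (254,140–330) is centred between the fingers. I'll close on it now.

```bash
python3 -m handwheel '[[1,0,0,0,0,0,0],[1,0,0,0,0,0,0],[1,0,0,0,0,0,0],[1,0,0,0,0,0,0],[1,0,0,0,0,0,0],[1,0,0,0,0,0,0],[1,0,0,0,0,0,0],[1,0,0,0,0,0,0]]' 55
```

```text
t: 4.9
tool_pos: [0.5015, -0.1842, 0.1616]
orientation: [-3.126, 0.312, 0.0]
force: [-0.7, 0.1, -0.1]
opening: 0.0245
gripper_force: 55.0
```

```bash
python3 -m handwheel '[[1,-0.005,0,-0.005,0,0,0],[1,-0.012,0,-0.012,0,0,0],[1,-0.02,0,-0.02,0,0,0],[1,-0.028,0,-0.028,0,0,0],[1,-0.036,0,-0.036,0,0,0],[1,-0.044,0,-0.044,0,0,0],[1,-0.052,0,-0.052,0,0,0],[1,-0.06,0,-0.06,0,0,0],[1,-0.068,0,-0.068,0,0,0],[1,-0.076,0,-0.076,0,0,0],[1,-0.084,0,-0.084,0,0,0],[1,-0.092,0,-0.092,0,0,0],[1,-0.092,0,-0.092,0,0,0]]'
python3 - <<'E'
from h import *
w=wrist(); save(w,'w3.png'); t=robot.read_camera('top'); s=robot.read_camera('scene'); save(s,'s3.png'); save(t,'t3.png')
a=np.hstack([cv2.imread('pics/w3.png'),cv2.imread('pics/s3.png')])
cv2.imwrite('pics/ws3.png',cv2.resize(a,(800,300)))
# board corner refinement from top, gray padded top
for r in robot.regions_of(t,'board')+robot.regions_of(s,'board'): print(r['conf'],r['rect'],r['mask'].sum())
E
```

```text
t: 6.52
tool_pos: [0.4113, -0.1662, 0.2546]
orientation: [3.125, -0.313, 0.002]
force: [0.9, -0.5, -0.9]
opening: 0.0246
gripper_force: 55.0
0.64 [156.0, 142.1, 244.1, 180.4] 3293
0.59 [383.1, 178.5, 392.9, 187.3] 69
0.84 [224.8, 164.2, 298.3, 208.0] 645
```

View pics/ws3.png

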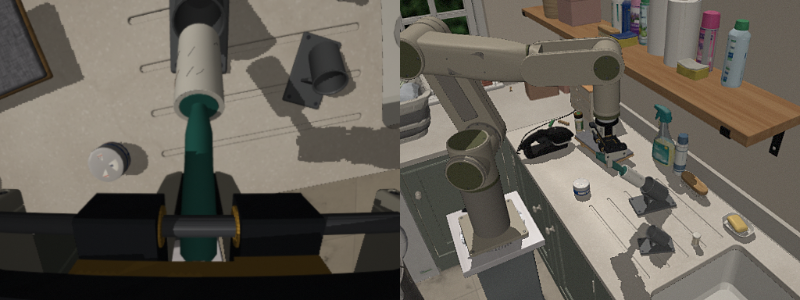

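The left half shows the roller drawn fully clear of the sleeve and held straight. The balm tin is at about (110,160) and is untouched. Next I turn it level and carry it to a staging pose above and behind the board.

Run:
```python
from h import *
print(row([.40,.19,.28],frame(6,45)))
```

```text
(array([-0.0815, -0.3467, -0.0267]), array([ 0.0379,  0.2482, -0.0917]))
```

```bash
python3 -m handwheel '[[1,-0.005,-0.01,-0.015,0.001,0.01,-0.003],[1,-0.012,-0.03,-0.025,0.004,0.03,-0.01],[1,-0.02,-0.06,-0.027,0.008,0.055,-0.02],[1,-0.028,-0.1,-0.027,0.012,0.08,-0.03],[1,-0.036,-0.14,-0.027,0.016,0.105,-0.039],[1,-0.044,-0.18,-0.027,0.02,0.13,-0.048],[1,-0.052,-0.22,-0.027,0.024,0.155,-0.057],[1,-0.06,-0.26,-0.027,0.028,0.18,-0.067],[1,-0.067,-0.295,-0.027,0.032,0.205,-0.076],[1,-0.074,-0.32,-0.027,0.035,0.228,-0.084],[1,-0.079,-0.338,-0.027,0.037,0.242,-0.09],[1,-0.0815,-0.3467,-0.0267,0.0379,0.2482,-0.0917],[1,-0.0815,-0.3467,-0.0267,0.0379,0.2482,-0.0917],[1,-0.0815,-0.3467,-0.0267,0.0379,0.2482,-0.0917]]'
python3 - <<'E'
from h import *
w=wrist(); save(w,'w4.png'); np.save('w4.npy',w,allow_pickle=True); print(w['Twt'].round(3))
E
```

```text
t: 8.52
tool_pos: [0.4289, 0.2235, 0.2797]
orientation: [-2.904, -0.133, -1.166]
force: [-0.8, 0.0, -2.1]
opening: 0.0244
gripper_force: 55.0
[[ 0.719  0.083  0.69   0.429]
 [ 0.075 -0.996  0.041  0.223]
 [ 0.691  0.023 -0.723  0.28 ]
 [ 0.     0.     0.     1.   ]]
```

View pics/w4.png

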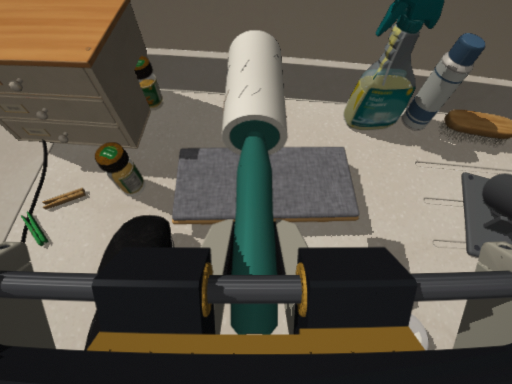

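The roller is held in line with the tool, roll at (255,90). The board's top corners are near (180,150), (351,147), (355,217) and (174,219), and the jar is at (120,168). I'll work out the board pose and the roller's angle in the grip.

Run:
```python
from h import *
w=np.load('w4.npy',allow_pickle=True).item()
g=cv2.cvtColor(w['frame'],cv2.COLOR_RGB2GRAY).astype(np.float32)
C=cv2.cornerSubPix(g,np.array([[180,150],[351,147],[355,217],[174,219]],np.float32).reshape(-1,1,2),(4,4),(-1,-1),(3,50,.01)).reshape(-1,2);print(C.round(1).tolist())
F=np.array([onz(w,*c,.05) for c in C]);print(F.round(4).tolist(),F.mean(0).round(4))
L=F[0]+F[3]-F[1]-F[2];S=F[0]+F[1]-F[2]-F[3]
print('len',np.linalg.norm(L)/2,np.linalg.norm(S)/2,'long hdg',np.degrees(np.arctan2(L[1],L[0]))-90,'short',np.degrees(np.arctan2(S[1],S[0])))
T=w['Twt']
f=w['frame'].astype(int); wh=(f.min(2)>95)&(f.max(2)-f.min(2)<60); k=np.zeros_like(wh);k[25:155,215:295]=1
n,Lb,st,_=cv2.connectedComponentsWithStats((wh&k).astype(np.uint8)); i=1+np.argmax(st[1:,4]);v,u=np.nonzero(Lb==i);print('white',u.min(),u.max(),v.min(),v.max())
for off in(.0,.008,.016):
  for al in(40,45,50):
    d=np.array([np.sin(np.radians(al)),0,np.cos(np.radians(al))]); gp=np.array([0,0,-.005]); th=np.linspace(0,2*np.pi,40,endpoint=False)
    e1=np.array([0,1.,0]);e2=np.cross(d,e1); c=.025*(np.outer(np.cos(th),e1)+np.outer(np.sin(th),e2)); r=gp+(.136-off)*d
    X=np.vstack([r+c+.0535*d,r+c-.0535*d]); P=proj(w,X@T[:3,:3].T+T[:3,3]); print(off,al,P.min(0).round(1),P.max(0).round(1), 'far disc',P[:40].mean(0).round(1),np.ptp(P[:40],axis=0).round(1),'near',P[40:].mean(0).round(1),np.ptp(P[40:],axis=0).round(1))
s=robot.read_state();print(s['tool_pos'],s['dq'].round(3),s['q'].round(3))
t=robot.read_camera('top');r=robot.regions_of(t,'board')[:1]
if r: save(t,'t4.png');print(r[0]['rect'])
print(row([.40,.19,.28],frame(6,45)), proj(t,F))
```

```text
[[180.3000030517578, 148.1999969482422], [351.0, 147.0], [358.79998779296875, 213.5], [174.0, 219.0]]
[[0.655, 0.3669, 0.05], [0.6877, 0.0653, 0.05], [0.5583, 0.0639, 0.05], [0.5232, 0.3489, 0.05]] [0.606  0.2112 0.05  ]
len 0.2952369701327612 0.13094660193000743 long hdg 6.5919290160126 short 4.2386628701311295
white 215 280 30 141
0.0 40 [221.4  38.7] [287.4 163.4] far disc [254.2  63. ] [50.5 46.9] near [254.4 141.3] [65.9 46.6]
0.0 45 [220.4  21.7] [288.4 156. ] far disc [254.2  47.2] [53.2 49. ] near [254.4 134.7] [68. 45.]
0.0 50 [219.3   3.6] [289.6 148.6] far disc [254.3  30.5] [56.3 51.5] near [254.4 128.4] [70.3 43. ]
0.008 40 [220.7  43.2] [288.2 171. ] far disc [254.3  67.6] [51.4 47.1] near [254.4 149.1] [67.5 46.1]
0.008 45 [219.7  26.8] [289.1 164.1] far disc [254.3  52.3] [54.1 49.1] near [254.4 143.3] [69.4 44. ]
0.008 50 [218.7   9.6] [290.2 157.3] far disc [254.3  36.4] [57.2 51.3] near [254.4 137.7] [71.6 41.6]
0.016 40 [219.9  47.7] [289.  178.9] far disc [254.3  72.3] [52.4 47.3] near [254.4 157.3] [69.  45.5]
0.016 45 [219.   32.1] [289.9 172.5] far disc [254.3  57.7] [55.  49.1] near [254.5 152.2] [70.9 43. ]
0.016 50 [218.   15.8] [290.9 166.2] far disc [254.3  42.5] [58.1 51.1] near [254.5 147.4] [72.9 40. ]
[0.42906458 0.22319969 0.27983989] [-0.008 -0.001  0.    -0.003 -0.002  0.003] [ 0.676 -0.892  2.365 -0.477  1.058  2.261]
[155.2, 145.5, 241.1, 179.5]
(array([-0.0234,  0.0305, -0.0215]), array([ 0.0103,  0.0071, -0.0003])) [[156.37351688 142.73790583]
 [242.49567279 142.39372339]
 [238.67625451 177.35081263]
 [155.10165653 178.71528595]]
```

Run:
```python
from h import *
print(row([.48,.20,.21],frame(6.4,45)))
```

```text
(array([-0.0135,  0.0255,  0.0847]), array([ 0.0119,  0.0071, -0.0019]))
```

```bash
python3 -m handwheel '[[1,-0.004,0.006,0.02,0.003,0.002,0],[1,-0.008,0.015,0.045,0.006,0.004,0],[1,-0.011,0.022,0.07,0.01,0.006,-0.001],[1,-0.0135,0.0255,0.085,0.012,0.007,-0.002],[1,-0.0135,0.0255,0.085,0.012,0.007,-0.002],[1,-0.0135,0.0255,0.085,0.012,0.007,-0.002]]'
python3 - <<'E'
from h import *
s=robot.read_state();print(s['q'].round(3),R.from_rotvec(s['orientation']).as_matrix().round(3))
w=wrist();sc=robot.read_camera('scene');t=robot.read_camera('top')
for k,p in(('w',w),('s',sc),('t',t)):
  save(p,k+'5.png')
  for n in('lint_roll','board'):
    for r in robot.regions_of(p,n)[:2]: print(k,n,round(r['conf'],2),np.round(r['rect'],1),r['mask'].sum())
S=cv2.imread('pics/s5.png')[130:280,180:360];W=cv2.imread('pics/w5.png')
cv2.imwrite('pics/c5.png',np.hstack([cv2.resize(S,(400,333)),cv2.resize(W,(400,333))]))
print(row([.48,.20,.21],frame(6.4,45)))
E
```

```text
t: 9.43
tool_pos: [0.4801, 0.2005, 0.2104]
orientation: [-2.858, -0.161, -1.184]
force: [-0.2, 0.3, -0.5]
opening: 0.0243
gripper_force: 55.0
[ 0.47  -0.817  2.464 -0.361  0.775  2.092] [[ 0.702  0.113  0.703]
 [ 0.079 -0.994  0.08 ]
 [ 0.707 -0.    -0.707]]
w lint_roll 0.81 [219.2  31.5 287.  334. ] 13157
w lint_roll 0.29 [ 44.5 138.2 115.4 207.3] 2447
w board 0.61 [140.6 150.3 370.  245.9] 15543
s lint_roll 0.89 [230.8 133.5 274.4 155.7] 457
s board 0.57 [224.2 161.6 301.9 213.8] 2029
t lint_roll 0.72 [183.4 123.5 203.2 185. ] 693
t board 0.66 [119.4 142.7 140.7 165.2] 271
t board 0.56 [159.4 143.3 244.  180.5] 2810
(array([ 0.0002,  0.001 , -0.0001]), array([-0.0005,  0.0001,  0.0005]))
```

View pics/c5.png

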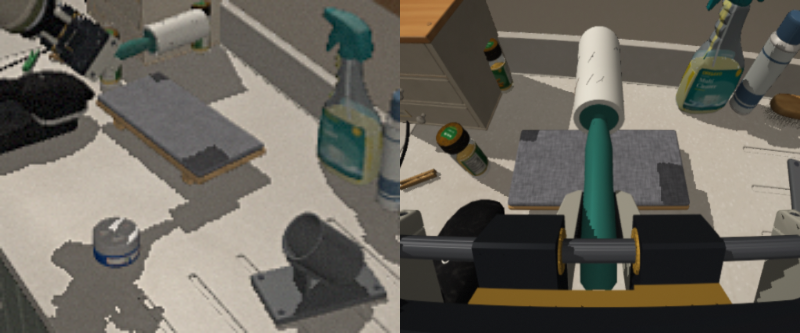

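The left half shows the roller about level at (180,35), above the board. The right half shows it aligned in the grip, with the board corners visible. I'll fit the roller's pose in the grip, the board rectangle and the arm's link lengths, because q3 is near its limit.

```bash
cat > f5.py <<'E'
from h import *
from scipy.optimize import least_squares
def rd(p,f): p['frame']=cv2.cvtColor(cv2.imread('pics/'+f),cv2.COLOR_BGR2RGB); return p
w=rd(wrist(),'w5.png'); s=rd(robot.read_camera('scene'),'s5.png'); t=rd(robot.read_camera('top'),'t5.png')
T=w['Twt']
def disc(c,d,r,n=40):
    e=np.cross(d,[0,0,1.]);e/=np.linalg.norm(e);e2=np.cross(d,e);th=np.linspace(0,2*np.pi,n,endpoint=False);return c+r*(np.outer(np.cos(th),e)+np.outer(np.sin(th),e2))
def roll(q):
    off,al,dz,yaw=q; a,y=np.radians([al,yaw]); d=np.array([np.sin(a)*np.cos(y),np.sin(y),np.cos(a)*np.cos(y)])
    d=T[:3,:3]@d; c=T[:3,:3]@np.array([0,0,-.005+dz])+T[:3,3]+(.136-off)*d; return c,d
E
python3 - <<'E'
from f5 import *
m=[];out=[]
for p,n in((w,'w'),(s,'s'),(t,'t')):
    f=p['frame'].astype(int)
    c,d=roll((0,44,0,0)); X=np.vstack([disc(c+.0535*d,d,.025),disc(c-.0535*d,d,.025)]); P=proj(p,X); print(n,'pred',P.min(0).round(1),P.max(0).round(1))
    x0,y0=P.min(0).astype(int)-10;x1,y1=P.max(0).astype(int)+11
    cr=cv2.cvtColor(p['frame'],cv2.COLOR_RGB2BGR)[max(y0,0):y1,x0:x1]; k=300/cr.shape[0]; cr=cv2.resize(cr,None,fx=k,fy=k,interpolation=cv2.INTER_CUBIC)
    print(n,'crop origin',x0,max(y0,0),'scale',round(k,3),cr.shape); out.append(cr[:,:400])
cv2.imwrite('pics/c6.png',np.hstack(out))
# kinematics
import itertools
D=[([.13,1.488],[.26843,-.53662,.23265],[0,0,-1]),([-.892,2.365],[.4291,.2232,.2798],[.69,.041,-.723]),([-.817,2.464],[.4801,.2005,.2104],[.703,.08,-.707])]
def k(P):
    a,L1,L2,h,Lt=P;r=[]
    for q,x,z in D:
        W=np.array(x)-Lt*np.array(z); r+=[a+L1*np.sin(q[0])+L2*np.sin(sum(q))-np.hypot(W[0],W[1]), h+L1*np.cos(q[0])+L2*np.cos(sum(q))-W[2]]
    return np.array(r+list(.02*(np.array(P)-[0,.4,.5,.2,.25])))
q=least_squares(k,[0,.4,.5,.2,.25]);print(q.x.round(3),q.fun.round(4))
E
```

```text
w pred [220.6  25.1] [288.2 157.4]
w crop origin 210 15 scale 1.961 (300, 175, 3)
s pred [242.5 132.9] [275.2 155. ]
s crop origin 232 122 scale 6.818 (300, 368, 3)
t pred [182.3 121.7] [199.5 159.5]
t crop origin 172 111 scale 5.085 (300, 193, 3)
[0.018 0.325 0.54  0.244 0.307] [-0.0007  0.0019 -0.0007 -0.0004  0.0014 -0.0015  0.0004 -0.0015  0.0008
  0.0009  0.0011]
```

View pics/c6.png

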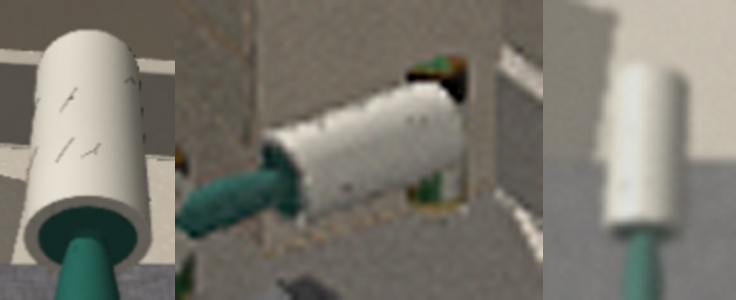

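Run:
```python
from f5 import *
O=np.array([[222.7,29.8,287,151.7],[244.8,134,274.5,154.6],[184.2,123.8,200.3,157.8]])
def res(q):
    c,d=roll((q[0]/1e3,q[1],q[2]/1e3,q[3])); X=np.vstack([disc(c+q[4]/1e3*d,d,q[5]/1e3),disc(c-q[4]/1e3*d,d,q[5]/1e3)]); r=[]
    for p,o,wt in zip((w,s,t),O,(.4,1,1)): P=proj(p,X); r+=list(wt*(np.r_[P.min(0),P.max(0)]-o))
    return np.array(r+[(q[4]-53.5)/4,(q[5]-25)/2,q[2]/4])
q=least_squares(res,[0,44,0,0,53.5,25]);print('off,al,dz,yaw,hl,r',q.x.round(2));print(q.fun.round(1))
c,d=roll((q.x[0]/1e3,q.x[1],q.x[2]/1e3,q.x[3]));print('roll',c.round(4),'d',d.round(3),'hdg',np.degrees(np.arctan2(d[1],d[0])),'elev',np.degrees(np.arcsin(d[2])))
# board
k=384/333*1.0; W=512/400
C=np.array([[512,130],[676,129],[690,205],[509,205]],float); C=(C-[400,0])*[W,384/333]
g=cv2.cvtColor(w['frame'],cv2.COLOR_RGB2GRAY).astype(np.float32)
def rect(b):
    a=np.radians(b[2]);x=np.array([np.cos(a),np.sin(a)]);y=np.array([-x[1],x[0]]); return np.array([np.r_[b[:2]+i*.07*x+j*.15*y,.05] for i,j in((1,1),(1,-1),(-1,-1),(-1,1))])
b=least_squares(lambda b:(proj(w,rect(b))-C).ravel(),[.606,.211,6.4],x_scale=[.01,.01,1]);print('board wrist',b.x.round(4),b.fun.round(1))
w4=np.load('w4.npy',allow_pickle=True).item(); C4=np.array([[180.3,148.2],[351,147],[356,217],[174,219]])
b=least_squares(lambda b:(proj(w4,rect(b))-C4).ravel(),[.606,.211,6.4],x_scale=[.01,.01,1]);print('board w4',b.x.round(4),b.fun.round(1))
print('top proj',proj(t,rect(b.x)).round(1).tolist())
a_,L1,L2,h,Lt=.018,.325,.54,.244,.307
for phi in(0,10,15,20,30):
  for z in(.15,.16):
    f=np.array([np.cos(.1117),np.sin(.1117),0]);sd=np.array([-f[1],f[0],0]);p=np.radians(phi)
    zz=(f+np.cos(p)*np.array([0,0,-1])-np.sin(p)*sd)/2**.5
    tc=np.array([.605,.211,z])-.13*f+.005*zz; Wc=tc-Lt*zz; r=np.hypot(*Wc[:2])-a_;hh=Wc[2]-h;D=r*r+hh*hh
    q3=np.arccos(np.clip((D-L1*L1-L2*L2)/(2*L1*L2),-1,1));q2=np.arctan2(r,hh)-np.arctan2(L2*np.sin(q3),L1+L2*np.cos(q3));print(phi,z,q2.round(3),q3.round(3))
```

```text
off,al,dz,yaw,hl,r [-0.66 43.68  0.31  0.83 48.65 23.99]
[ 0.6  0.1  0.4  0.  -0.5  0.1  0.   0.1 -1.  -0.6 -0.2  0.  -1.2 -0.5
  0.1]
roll [0.6125 0.214  0.2096] d [ 0.995  0.099 -0.024] hdg 5.698378103258379 elev -1.3470618900324813
board wrist [0.6056 0.2178 7.45  ] [ 6.6 -1.7 -0.4 -3.3  3.2 -0.9 -8.4  3. ]
board w4 [0.6061 0.213  5.4821] [-0.4 -3.1 -2.9 -1.3  7.6  1.3 -4.5  0.3]
top proj [[156.1, 141.0], [241.1, 141.6], [240.4, 179.6], [153.1, 178.8]]
0 0.15 -0.795 2.567
0 0.16 -0.805 2.554
10 0.15 -0.693 2.514
10 0.16 -0.705 2.502
15 0.15 -0.637 2.488
15 0.16 -0.651 2.477
20 0.15 -0.579 2.461
20 0.16 -0.594 2.451
30 0.15 -0.458 2.41
30 0.16 -0.475 2.401
```

```bash
cat > edges.py <<'E'
from f5 import *
def board_edges(p,quad,zs=.05):
    """sub-pixel edges near the sides of a guessed quad -> world lines"""
    g=cv2.GaussianBlur(cv2.cvtColor(p['frame'],cv2.COLOR_RGB2GRAY).astype(np.float32),(0,0),1); L=[]
    for i in range(4):
        a,b=quad[i],quad[(i+1)%4]; n=np.array([(b-a)[1],-(b-a)[0]]);n/=np.linalg.norm(n)
        if (n@(quad.mean(0)-a))>0:n=-n
        pts=[]
        for f in np.linspace(.06,.94,60):
            k=np.arange(-9,9.1,.5); X=a+f*(b-a)+k[:,None]*n
            if X.min()<1 or X[:,0].max()>510 or X[:,1].max()>382: continue
            v=cv2.remap(g,X[:,0].astype(np.float32).reshape(1,-1),X[:,1].astype(np.float32).reshape(1,-1),1)[0]
            d=np.abs(np.diff(v)); j=d.argmax()
            if d[j]>4: pts.append(X[j]+.25*n)
        W=np.array([onz(p,*q,zs)[:2] for q in pts]); 
        l=cv2.fitLine(W.astype(np.float32),cv2.DIST_HUBER,0,.001,.001).ravel(); r=(W-l[2:])@np.array([-l[1],l[0]]); k=np.abs(r)<.003
        l=cv2.fitLine(W[k].astype(np.float32),2,0,.001,.001).ravel(); h=np.degrees(np.arctan2(l[1],l[0]))%180
        L.append((l[2:],h,k.sum(),len(W))); print(i,'hdg',h.round(2),'at',l[2:].round(4),k.sum(),len(W))
    return L
E
python3 - <<'E'
from edges import *
w4=np.load('w4.npy',allow_pickle=True).item()
print('w5');board_edges(w,np.array([[143.4,150],[353,149],[371,236],[139.5,236]]))
print('w4');board_edges(w4,np.array([[180.3,148.2],[351,147],[356,217],[174,219.]]))
print('t');board_edges(t,np.array([[157,142],[243,142],[241,178],[156,178.]]))
E
```

```text
w5
0 hdg 96.53 at [0.6718 0.2092] 35 40
1 hdg 6.34 at [0.6129 0.0705] 48 60
2 hdg 96.5 at [0.5331 0.1883] 27 35
3 hdg 6.76 at [0.57   0.3573] 14 16
w4
0 hdg 96.26 at [0.6775 0.1702] 29 36
1 hdg 18.08 at [0.6307 0.0625] 28 50
2 hdg 96.43 at [0.5331 0.1874] 36 46
3 hdg 6.82 at [0.6015 0.3621] 19 21
t
0 hdg 95.91 at [0.6811 0.153 ] 31 35
1 hdg 43.91 at [0.6612 0.0375] 2 60
2 hdg 90.43 at [0.5204 0.1892] 25 52
3 hdg 163.19 at [0.5951 0.3508] 9 29
```

Run:
```python
from f5 import *
c,d=roll((-.00066,43.68,.0003,.83)); a=np.radians(6.5); f=np.array([np.cos(a),np.sin(a),0])
ct=T[:3,:3].T@(c-T[:3,3]); v=np.cross(d,f); Rc=R.from_rotvec(v).as_matrix()
for phi in(18,-18):
    Rt=R.from_rotvec(np.radians(phi)*f).as_matrix()@Rc@T[:3,:3]; tc=np.array([.601,.213,.155])-Rt@ct
    print(phi,Rt[:,2].round(3),tc.round(4),row(tc,Rt)); 
    # intermediate: same height, banked
    t2=np.array([.601,.213,.205])-Rt@ct; print('  high',row(t2,Rt))
```

```text
18 [ 0.693  0.304 -0.654] [0.4685 0.199  0.1519] (array([-0.0489,  0.0005,  0.0326]), array([0.0731, 0.0081, 0.0683]))
  high (array([-0.0135,  0.0005, -0.0028]), array([0.0731, 0.0081, 0.0683]))
-18 [ 0.742 -0.12  -0.66 ] [0.4687 0.197  0.1519] (array([-0.0489,  0.0025,  0.0326]), array([-0.0667,  0.0067, -0.0747]))
  high (array([-0.0135,  0.0025, -0.0028]), array([-0.0667,  0.0067, -0.0747]))
```

Run:
```python
from f5 import *
c,d=roll((-.00066,43.68,.0003,.83)); a=np.radians(6.5); f=np.array([np.cos(a),np.sin(a),0])
ct=T[:3,:3].T@(c-T[:3,3]); np.save('ct.npy',[ct,T[:3,:3].T@d]); Rc=R.from_rotvec(np.cross(d,f)).as_matrix()
for phi,z in((-8,.209),(-22,.205),(-22,.155)):
    Rt=R.from_rotvec(np.radians(phi)*f).as_matrix()@Rc@T[:3,:3]; tc=np.array([.601,.213,z])-Rt@ct; print(phi,z,row(tc,Rt))
```

```text
-8 0.209 (array([-0.0108,  0.0019, -0.0055]), array([-0.0279,  0.0071, -0.035 ]))
-22 0.205 (array([-0.0135,  0.0027, -0.0028]), array([-0.0823,  0.0065, -0.0905]))
-22 0.155 (array([-0.0488,  0.0027,  0.0326]), array([-0.0823,  0.0065, -0.0905]))
```

```bash
python3 -m handwheel '[[1,0,0,0,-0.015,0.002,-0.017],[1,-0.002,0.001,0,-0.035,0.004,-0.04],[1,-0.006,0.002,0,-0.06,0.006,-0.066],[1,-0.01,0.0027,-0.001,-0.0823,0.0065,-0.0905],[1,-0.0135,0.0027,-0.0028,-0.0823,0.0065,-0.0905],[1,-0.02,0.0027,0.004,-0.0823,0.0065,-0.0905],[1,-0.028,0.0027,0.012,-0.0823,0.0065,-0.0905],[1,-0.036,0.0027,0.02,-0.0823,0.0065,-0.0905],[1,-0.044,0.0027,0.028,-0.0823,0.0065,-0.0905],[1,-0.0488,0.0027,0.0326,-0.0823,0.0065,-0.0905],[1,-0.0488,0.0027,0.0326,-0.0823,0.0065,-0.0905],[1,-0.0488,0.0027,0.0326,-0.0823,0.0065,-0.0905]]'
python3 - <<'E'
from h import *
ct,dt=np.load('ct.npy'); st=robot.read_state(); Rm=R.from_rotvec(st['orientation']).as_matrix(); d=Rm@dt
print('q',st['q'].round(3),'roll',(st['tool_pos']+Rm@ct).round(4),'hdg',np.degrees(np.arctan2(d[1],d[0])).round(2),'el',np.degrees(np.arcsin(d[2])).round(2))
out=[]
for n in('scene','top'):
    p=robot.read_camera(n); P=proj(p,[st['tool_pos']+Rm@ct])[0]; x,y=P.astype(int); print(n,P)
    save(p,n+'7.png'); cr=cv2.imread('pics/%s7.png'%n)[max(0,y-40):y+60,x-65:x+65]; print(max(0,y-40),x-65); out.append(cv2.resize(cr,(400,int(400*cr.shape[0]/130)),interpolation=cv2.INTER_CUBIC))
cv2.imwrite('pics/c7.png',np.hstack(out))
E
```

```text
t: 12.12
tool_pos: [0.4689, 0.1969, 0.1523]
orientation: [2.576, 0.381, 1.132]
force: [-0.0, 0.4, -1.1]
opening: 0.0246
gripper_force: 55.0
q [ 0.757 -0.49   2.43  -0.958  0.886  2.552] roll [0.6012 0.2131 0.1554] hdg 6.5 el 0.03
scene [257.19485783 158.48739064]
118 192
top [193.58667918 150.22546553]
110 128
```

View pics/c7.png

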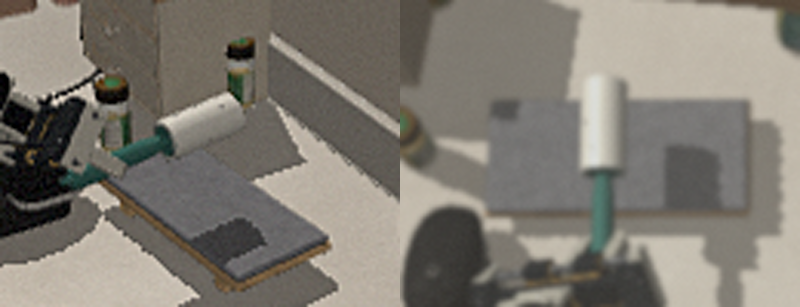

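The roller is level over the middle of the board and square to its long sides, about 10.5 cm up. In the top half of the picture the roll is at (604,122) in the crop, and the predicted position agrees. Joints and forces are within limits, so I'm handing in.

```bash
python3 -m handwheel '[[1,0,0,0,0,0,0],[1,0,0,0,0,0,0]]'; python3 -c "
from plant import robot
print(robot.close_job())"
```

```text
t: 12.48
tool_pos: [0.4689, 0.1968, 0.1522]
orientation: [2.576, 0.381, 1.132]
force: [-0.2, -0.2, -0.7]
opening: 0.0247
gripper_force: 55.0
the job is handed in; nothing more can be done
None
```

I handed the job in at 12.5 s with the lint roller still gripped, level, square across the board and about 10.5 cm above its middle (to within a few mm by the cameras); no contact with the board, balm tin, jar or reel showed, and the gripper is banked 22° about the roller's axis to stay inside the elbow joint's limit.

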